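Clear the display easel and hold its sprung clip open for the next insect case

ROBOT

A 6-joint arm with a two-finger parallel gripper is mounted at the origin on the work surface. World frame = base frame: x ahead of the robot, y to its left, z up, the work surface at z = 0. Lengths are in m, angles in rad, forces in N, time in s.
With the tool pointing down it reaches from about 0.275 to 0.85 m from the base axis. Payload 19 kg.
Tool frame: the origin (TCP) lies on the mounting face of the last link; the fingertips stand 173 mm ahead of it and the grasp point (between the pads) lies 155 mm ahead of it; z points along the fingers, y is the direction in which the jaws open and shut (so a half turn about z gives the same grasp; the last joint's range is limited). The gripper opens to 85 mm and grips with 20 to 120 N. Pads are 22 mm wide; open, the fingers measure 114 mm over their backs; the gripper's body (76 mm by 85 mm) begins 54 mm behind the grasp point. The pads swing forward as they close: fully open they stand 13 mm farther back than shut.
Start: joints at [-1.404, 0.15, 1.437, -0, 1.554, -0.134], TCP at [0.17, -0.549, 0.405] pointing down, gripper open.
Joint ranges: [-2.8, 2.8], [-0.68, 2.1], [0.12, 2.68], [-1.39, 4.53], [0.16, 2.79], [-2.81, 2.81]. Speed limits (rad/s): [1.89, 1.89, 2.22, 3.01, 3.01, 3.01].

INTERFACE

Orientations are given as a unit quaternion [x, y, z, w].
In Python, from cell import manip, cams, ticket gives the robot as it stands. The module is installed in compiled form; this text tells all that it offers.
- The arm moves only by the tool apply_moves, never from a script. Its argument "series" is a list of rows, each an object of numbers: "wx", "wy", "wz": the turn, a rotation vector about the tool's x, y, z scaled (see below); "x", "y", "z": the shift along the tool's x, y, z scaled (see below); "grip": the opening, from -1 (shut) to 1 (fully open), so that 0 is half open. A call has 1 to 8 rows; each row is the pose to reach, as a shift and turn from the pose measured when the call began, along the tool's axes at that moment, turning the shorter way round; what a row does not reach only later rows make up. The controller multiplies each number of a shift by 120 mm and each number of a turn by 180 degrees. A row lasts 1/8 s, in which the tool goes at most 62.5 mm and 10.7 degrees, less where a joint would pass 70% of its speed; a pose out of reach is approached as far as the arm can. A call with a number of a shift or a turn outside -1 to 1 is refused whole. A call with a gripper value outside its range is refused whole. The fingers move at their own pace and stop on an object; "newtons" is the grip in N (left out, the last holds). Time passes only in rows, so rows that repeat a pose let the fingers close. It gives the time, the measured TCP pose, the force and the opening at its end, in the units of the state.
- manip.state(): the state, without advancing time (a new reading comes with each control period).
- cams.capture(name): name is "side" or "top" or "wrist"; returns a dict with "color" (400x640x3 uint8, red, green, blue), "depth" (400x640 float32, m along the optical axis (not along the pixel's ray), 0 where there is no reading), "fx", "fy", "cx", "cy" (pixels), "dist" ([k1, k2, p1, p2, k3] as OpenCV has them; the pictures are not rectified), "R" (3x3) and "t" (3): a world point X has camera coordinates R X + t; the wrist camera has in their place "hand_eye" (4x4, takes a point from camera to tool coordinates, whose origin is the TCP and whose axes are the flange's). Camera axes: x right, y down, z forward; pixel columns grow to the right and rows downward; lengths in m; the calibration is good to about 2 mm. A picture is of the moment at which its call begins: read the wrist's pose just before it.
- ticket.finish_job(): hands the job in, once; it reports no verdict.
The state is a dict: "t": time; "qpos": joint angles; "joint_vel": joint speeds; "tau": joint torques, N m; "tool_pos": TCP position; "orientation": TCP orientation; "contact_force": force on the tool from outside, world axes, zero at the start; "moment": the same for the moment, N m; "finger_gap": finger opening in m.
Only numpy, scipy, OpenCV 4.12 (cv2) and the standard library are available. Lean on these libraries where they do the work, as an engineer would, in place of code of your own. Each camera call takes 0.05 s, during which the arm holds its last target.

TASK

The little framed beetle hanging from the display easel is sold: lift it up off its hook and set it down, without dropping it, in the empty plastic tub. Then take the knob on top of the easel and pull the sprung rod out of its tube until the second of its two ring marks is level with the tube's mouth, and finish while holding it there, gripped, so that the next case can be put in. Leave everything else on the table as it is.

Things in the scene. Friction and masses are not known exactly. Their poses are not given: they have to be found in the camera images.
- easel: display easel, fixed on the table: steel foot plate 170 x 130 x 10 mm, aluminium tube (18 mm) leaning 10 degrees back with a black collar (26 mm) at its mouth, low ledge in front (120 mm wide, up to 52 mm high). The rod in the tube carries clip, hook and knob. Origin: on the table under the foot of the tube; -x points to its front (ledge, clip, hook), it leans towards +x, +y is along its width.
- rod (a joint): how far the steel rod is pulled out of the tube, m: 0 home as at the start, stop at 0.120. An inner spring pulls it home (about 5 N at first, about 12 N at the second mark); it springs back if let go. Two dark rings, 3 mm wide, run round the rod, hidden in the tube at the start: the first is level with the tube's mouth at 0.040, the second at 0.090.
- tube_mouth (a point): centre of the tube's mouth (upper rim of the black collar), where the ring marks are read, about 166 mm above the table. Fixed on the easel.
- knob_mid (a point): on the axis of the black pull knob topping the rod, at grip height; z axis along the rod, the way it pulls out (10 degrees off vertical, towards easel +x), y axis the easel's y. The knob is a cylinder 26 mm across, from 26 mm below this point (where the 30 mm wide clip plate lies) to 18 mm above. Rod home: about 201 mm above the table, 34 mm from the easel's origin towards +x. Moves with the rod.
- hook_seat (a point): lowest point (wire centre) of the 5 mm wire hook at the front of the clip plate, 86 mm in front (easel -x) of the knob's axis, about 181 mm above the table with the rod home. The hook's upturned tip is 10 mm further forward, its top 14 mm above this point. The clip plate lies behind the hook, its top about 8 mm above this point. Moves with the rod.
- frame: small glass-fronted frame with one beetle, dark wood, 60 mm wide (y), 70 tall (z), 18 thick (x), about 0.11 kg, with a brass wire loop rising 34 mm above its top edge. At the start the loop hangs on the easel's hook, frame width along the easel's y, underside about 83 mm above the table, both side edges free to grip. Origin: centre of its underside; z up to the loop, -x the glass.
- frame_mid (a point): centre of that frame, 35 mm above its underside. To come off the hook the frame must rise more than 14 mm so that its loop clears the hook's tip, then move forwards (easel -x); when it has risen 25 mm its top edge meets the hook from below.
- tub_empty: the empty one of three alike clear plastic tubs that swap places: 120 mm (x) by 170 mm (y), 46 mm high, walls and floor 4 mm thick, open at the top, loose, about 0.12 kg. Origin: centre of its underside.
- tub_cockles: tub of the same size full of pale shells, 0.5 kg; to be left alone. Origin: centre of its underside.
- tub_clams: tub of the same size full of brown shells, 0.5 kg; to be left alone. Origin: centre of its underside.
- whelk: a whelk shell lying on the table, 92 mm long (x), 42 mm thick; to be left alone. Origin: on the table below its middle.
- magnifier: round magnifying glass lying flat, rim 58 mm across, wooden handle to +x as far as 113 mm from the origin; to be left alone. Origin: centre of the lens, on the table.
- calculator: black pocket calculator lying flat, 140 x 85 x 18 mm; to be left alone. Origin: centre of its underside.
- coin_cup: white cup, 72 mm across, 60 mm high; to be left alone. Origin: centre of its underside.

How it is judged:
On the way, in this order (a step that is already met when the one before it is completed fails the run):
1. the framed beetle is held by the fingers, clear of the hook (contact force between frame and the fingers above 0.5 N and contact force between frame and rod below 0.02 N and horizontal distance between frame_mid and hook_seat above 0.045 m), for 0.1 s.
2. the framed beetle is set down in the empty tub and let go (x of frame_mid in the frame of tub_empty between -0.06 and 0.06 m and y of frame_mid in the frame of tub_empty between -0.085 and 0.085 m and z of frame_mid in the frame of tub_empty below 0.055 m and contact force between frame and tub_empty above 0.2 N and contact force between frame and the fingers below 0.05 N and linear speed of frame below 0.05 m/s), for 0.2 s.
3. the fingers hold the rod with its second ring at the tube's mouth, within 7 mm (value of joint rod between 0.083 and 0.097 m and contact force between rod and the fingers above 3 N), for 0.3 s.
At the end, for the whole second after the job is handed in: The fingers still grip the rod's knob, with the rod still and pulled out to its second ring mark, 90 mm within 7 mm; the framed beetle rests inside the empty tub (upright or lying), let go and at rest, and the tub stands level (all of step 3 and velocity of joint rod between -0.02 and 0.02 m/s and x of frame_mid in the frame of tub_empty between -0.06 and 0.06 m and y of frame_mid in the frame of tub_empty between -0.085 and 0.085 m and z of frame_mid in the frame of tub_empty below 0.055 m and contact force between frame and tub_empty above 0.2 N and contact force between frame and the fingers below 0.05 N and linear speed of frame below 0.03 m/s and angle between tub_empty's own z axis and vertical below 0.1 rad); the arm keeps its last pose, push and grip.
It fails at once if the framed beetle is dropped (falls freely, away from the hook, with its middle more than 75 mm above the table) (contact force between frame and anything else below 0.005 N and height (world z) of frame_mid above 0.075 m and distance between frame_mid and hook_seat above 0.085 m).
It fails at once if the rod is dragged out more than 30 mm with the frame still on its hook (value of joint rod above 0.03 m and contact force between frame and rod above 0.02 N).
It fails at once if something that was to be left alone is shifted by more than 30 mm (distance of any of tub_cockles, tub_clams, whelk, magnifier, calculator, coin_cup from where it was at the start of the episode above 0.03 m).
It also fails if it takes over 64 s, if anything falls off the work surface, if the arm or the gripper's body presses on something with over 40 N, if the wrist force passes 120 N, or if a joint passes its speed limit or range.

## Working session

There is one attempt and no reset: what is moved stays moved. The work goes in short steps, Python scripts to look and compute and a tool call to move; the robot and the scene stay as the last step left them, time stands still between calls to the robot, and variables do not carry over. Pictures are saved under pics/ and viewed, and the job is handed in when it is done.

Besides the shell and the picture viewer there is one more tool, called after "Request:" as a command line: name --argument value ..., lists and objects as JSON in quotes. apply_moves: Moves the arm, as the interface text tells. Shifts and turns lie within -1 to 1; 1 stands for 120 mm of shift or 180 degrees of turn. Its arguments: {"type":"object","properties":{"series":{"type":"array","items":{"type":"object","properties":{"wx":{"type":"number","minimum":-1,"maximum":1},"wy":{"type":"number","minimum":-1,"maximum":1},"wz":{"type":"number","minimum":-1,"maximum":1},"x":{"type":"number","minimum":-1,"maximum":1},"y":{"type":"number","minimum":-1,"maximum":1},"z":{"type":"number","minimum":-1,"maximum":1},"grip":{"type":"number"}}}},"newtons":{"type":"number"}},"required":["series"]}

```bash
mkdir -p pics; cat > h.py <<'E'
import numpy as np, cv2
from cell import manip, cams, ticket
from scipy.spatial.transform import Rotation as Rn
def snap(n,f):
    st=manip.state(); c=cams.capture(n); cv2.imwrite(f'pics/{f}.png',c['color'][:,:,::-1])
    d={k:np.asarray(v) for k,v in c.items()}
    d['tp']=np.array(st['tool_pos']); d['tq']=np.array(st['orientation'])
    np.savez(f'pics/{f}.npz',**d); return d
def load(f): return dict(np.load(f'pics/{f}.npz'))
def ray(d,u,v):
    K=np.array([[d['fx'],0,d['cx']],[0,d['fy'],d['cy']],[0,0,1]],float)
    p=cv2.undistortPoints(np.array([[[u,v]]],float),K,d['dist'])[0,0]
    r=np.array([p[0],p[1],1.])
    if 'R' in d: return -d['R'].T@d['t'], d['R'].T@r
    H=d['hand_eye']; R=Rn.from_quat(d['tq']).as_matrix()
    return R@H[:3,3]+d['tp'], R@H[:3,:3]@r
def pt(d,u,v):
    o,r=ray(d,u,v); w=d['depth'][int(round(v)),int(round(u))]; return o+r*w
def atz(d,u,v,z):
    o,r=ray(d,u,v); return o+r*(z-o[2])/r[2]
def crop(f,x0,y0,x1,y1,s,g):
    im=cv2.imread(f'pics/{f}.png')[y0:y1,x0:x1]
    cv2.imwrite(f'pics/{g}.png',cv2.resize(im,None,fx=s,fy=s,interpolation=cv2.INTER_CUBIC))
E
python3 - <<'E'
from h import *
print(manip.state())
for n in ['side','top']:
    d=snap(n,n+'0'); print(n,-d['R'].T@d['t'],d['R'][2],d['fx'])
E
```

```text
{'t': 0.0, 'qpos': array([-1.40397477e+00,  1.50937929e-01,  1.43800556e+00,  2.15320152e-05,
        1.55382629e+00, -1.34018003e-01]), 'joint_vel': array([ 0.00045835, -0.00057592,  0.00036226, -0.00020638,  0.00196487,
        0.00011281]), 'tau': array([-1.11937850e-03, -7.13052320e+01, -5.70868671e+01, -4.78649508e-04,
        8.82775232e-03, -7.38054311e-07]), 'tool_pos': array([ 0.17035169, -0.54913698,  0.40411541]), 'orientation': array([ 9.88708117e-01,  1.49852971e-01,  1.10986633e-06, -5.88659681e-04]), 'contact_force': array([-0.67105251,  0.60055   , -0.60172331]), 'moment': array([-0.04572626,  0.01646186,  0.02121777]), 'finger_gap': 0.08506246358946211}
side [0.32193651 1.18132494 1.10415003] [ 0.10732531 -0.77671045 -0.62064657] 503.82629964801544
top [0.37498699 0.01537881 1.91357958] [ 0.06723664 -0.0029326  -0.99773275] 509.7272085902315
```

View pics/side0.png

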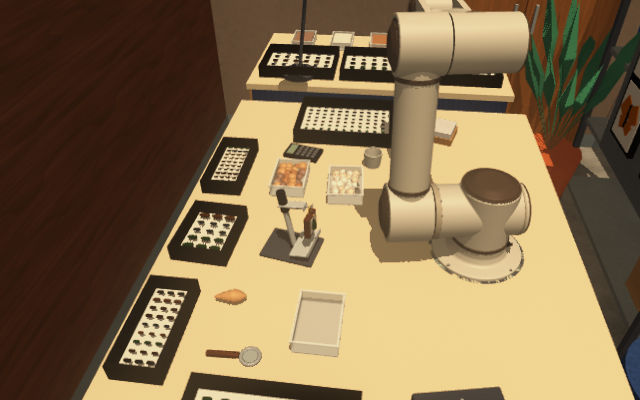

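View pics/top0.png

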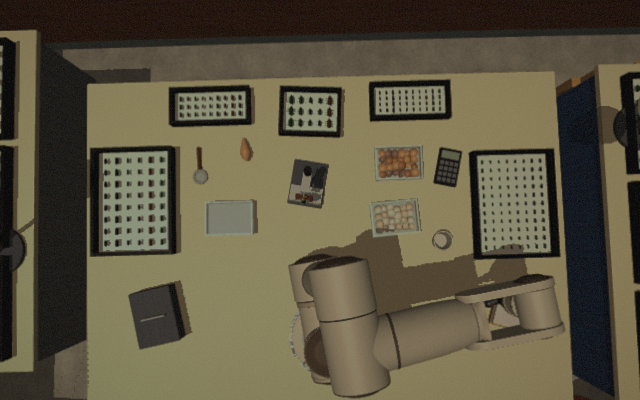

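```bash
python3 - <<'E'
from h import *
crop('side0',250,180,350,280,6,'s0c'); crop('top0',270,140,350,220,7,'t0c'); crop('top0',190,180,270,250,7,'t0d')
E
```

```text
(no output)
```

View pics/s0c.png

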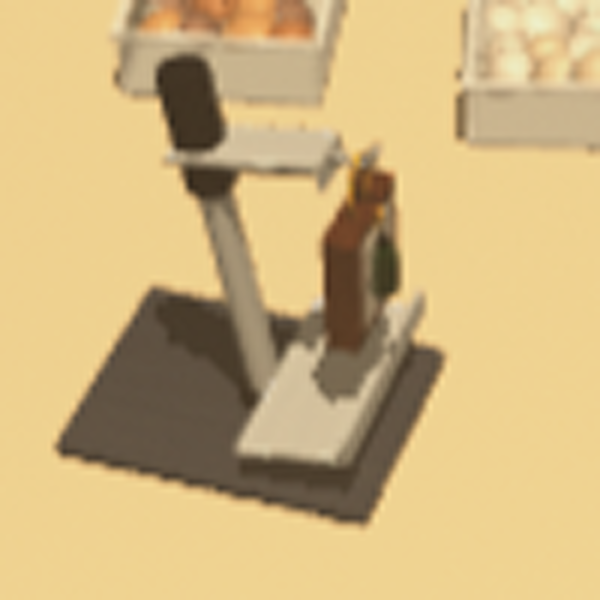

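View pics/t0c.png

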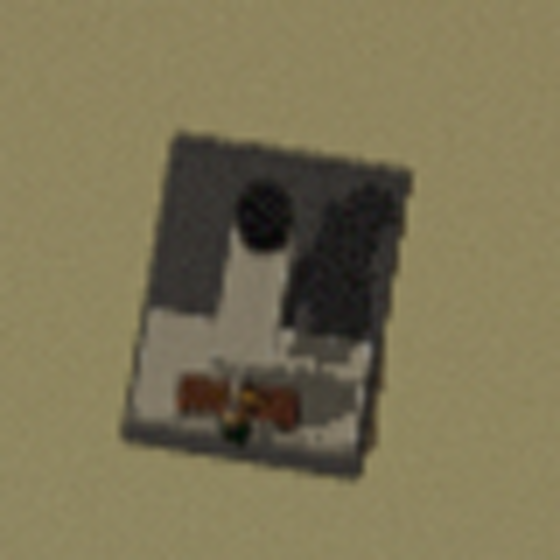

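View pics/t0d.png

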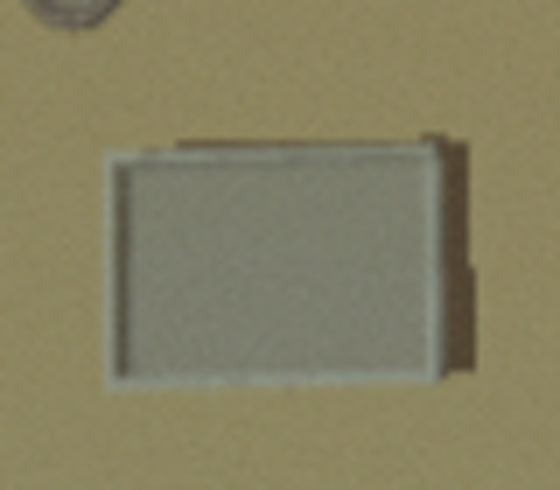

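```bash
python3 - <<'E'
from h import *
d=load('top0')
f=lambda x,y,z,ox=270,oy=140:atz(d,ox+x/7-.5+.07,oy+y/7-.5+.07,z)
P=[f(*p,.01) for p in [(122,437),(360,477),(412,172),(177,132)]]
for p in P: print('base',p.round(4))
v=P[3]-P[0]+P[2]-P[1]; print('yaw x',np.degrees(np.arctan2(v[1],v[0])),np.linalg.norm(v)/2)
v=P[0]-P[1]+P[3]-P[2]; print('yaw y',np.degrees(np.arctan2(-v[0],v[1])),np.linalg.norm(v)/2)
for p in [(180,390),(298,412),(238,402)]: print('frame top',f(*p,.153))
print('knob top',f(265,208,.219), 'knob mid frame pred')
T=[f(*p,.046,190,180) for p in [(107,152),(440,145),(440,380),(107,388)]]
for p in T: print('tub',p.round(4))
print(np.mean(T,0))
s=load('side0')
k=lambda x,y:(250+x/6-.5,180+y/6-.5)
for n,p in dict(knob=(190,95),frameedge=(345,290),frametop=(365,205),clip=(265,145)).items():
    print(n,pt(s,*k(*p)).round(4))
E
```

```text
base [0.5023 0.1392 0.01  ]
base [0.4772 0.0126 0.01  ]
base [ 0.6404 -0.0201  0.01  ]
base [0.6658 0.1056 0.01  ]
yaw x -11.476847456479424 0.16668186096857057
yaw y -11.313897534735949 0.12862036911307362
frame top [0.51523199 0.10060143 0.153     ]
frame top [0.50261571 0.04253253 0.153     ]
frame top [0.50844085 0.07206824 0.153     ]
knob top [0.59602321 0.05454688 0.219     ] knob mid frame pred
tub [0.5114 0.4386 0.046 ]
tub [0.5099 0.2636 0.046 ]
tub [0.3869 0.2661 0.046 ]
tub [0.3877 0.4404 0.046 ]
[0.44897993 0.35219887 0.046     ]
knob [0.5896 0.0652 0.2121]
frameedge [0.5114 0.1025 0.128 ]
frametop [0.5049 0.0741 0.1587]
clip [0.5556 0.0598 0.18  ]
```

```bash
cat >> h.py <<'E'
def axes(zt,yt):
    zt=np.array(zt,float); zt/=np.linalg.norm(zt); yt=np.array(yt,float); yt-=zt*(yt@zt); yt/=np.linalg.norm(yt)
    return np.c_[np.cross(yt,zt),yt,zt]
def delta(p,R,base=None):
    st=manip.state(); R0=Rn.from_quat(st['orientation']).as_matrix()
    s=R0.T@(np.array(p)-st['tool_pos'])/.12; w=Rn.from_matrix(R0.T@R).as_rotvec()/np.pi
    print('shift',s.round(3),'turn',w.round(3)); return s,w
YAW=np.radians(-11.4); EX=np.array([np.cos(YAW),np.sin(YAW),0]); EY=np.array([-EX[1],EX[0],0]); Z=np.array([0,0,1.])
HOOK=np.array([.5087,.0722,.181]); MID=np.array([.5087,.0722,.118])
def Rg(p): p=np.radians(p); return axes(np.cos(p)*EX-np.sin(p)*Z,-EY)
E
python3 - <<'E'
from h import *
R=Rg(35); print(R)
st=manip.state();R0=Rn.from_quat(st['orientation']).as_matrix(); print(R0)
pre=MID-.205*R[:,2]; print(pre, MID-.155*R[:,2])
delta([.25,-.36,.40],R0)
E
```

```text
[[ 5.62260447e-01 -1.97657340e-01  8.02991137e-01]
 [-1.13371593e-01 -9.80271175e-01 -1.61911414e-01]
 [ 8.19152044e-01  2.34379856e-19 -5.73576436e-01]]
[[ 9.55116898e-01  2.96229091e-01 -1.89506267e-04]
 [ 2.96229121e-01 -9.55116309e-01  1.06989635e-03]
 [ 1.35933899e-04 -1.07801336e-03 -9.99999410e-01]]
[0.34408682 0.10539184 0.23558317] [0.38423637 0.09729627 0.20690435]
shift [ 1.101 -1.309  0.036] turn [0. 0. 0.]
```

Request:
apply_moves --series '[{"x": 0.8, "y": -1, "grip": 1}, {"x": 0.8, "y": -1, "grip": 1}, {"x": 0.8, "y": -1, "grip": 1}]' --newtons 40

```text
schema error: expected keys wx, wy, wz, x, y, z, grip
```

Request:
apply_moves --series '[{"x": 0.8, "y": -1, "grip": 1}, {"x": 0.8, "y": -1, "grip": 1}, {"x": 0.8, "y": -1, "grip": 1}]'

```text
schema error: expected keys wx, wy, wz, x, y, z, grip
```

```bash
python3 - <<'E'
from h import *
print(manip.state()['tool_pos'],manip.state()['t'],manip.state()['contact_force'])
delta([.33,-.06,.40],Rg(35))
E
```

```text
[ 0.17031001 -0.54917151  0.40415149] 0.1 [-0.12626979 -0.04715078 -1.00250298]
shift [ 2.479 -3.499  0.039] turn [-0.077  0.299  0.146]
```

Request:
apply_moves --series '[{"wx": 0, "wy": 0, "wz": 0, "x": 0.8, "y": -1, "z": 0, "grip": 1}, {"wx": 0, "wy": 0, "wz": 0, "x": 0.8, "y": -1, "z": 0, "grip": 1}, {"wx": 0, "wy": 0, "wz": 0, "x": 0.8, "y": -1, "z": 0, "grip": 1}]' --newtons 40

```text
t: 0.48
tool_pos: [0.2271, -0.4037, 0.4042]
orientation: [0.989, 0.15, 0.0, -0.001]
contact_force: [0.6, -0.2, -0.1]
finger_gap: 0.0851
```

Request:
apply_moves --series '[{"wx": 0, "wy": 0, "wz": 0, "x": 0.8, "y": -1, "z": 0, "grip": 1}, {"wx": 0, "wy": 0, "wz": 0, "x": 0.8, "y": -1, "z": 0, "grip": 1}, {"wx": 0, "wy": 0, "wz": 0, "x": 0.8, "y": -1, "z": 0, "grip": 1}]'

```text
t: 0.85
tool_pos: [0.2834, -0.2581, 0.4045]
orientation: [0.989, 0.151, 0.0, -0.0]
contact_force: [0.6, -0.4, 0.2]
finger_gap: 0.0852
```

```bash
python3 - <<'E'
from h import *
print(manip.state()['tool_pos'],manip.state()['t'],manip.state()['qpos'])
delta([.33,-.06,.40],Rg(35))
E
```

```text
[ 0.28344193 -0.25813635  0.40450109] 0.85 [-9.40819554e-01 -2.62901409e-01  1.82905824e+00  1.05918849e-03
  1.57599571e+00  3.26699746e-01]
shift [ 0.863 -1.46   0.039] turn [-0.077  0.299  0.147]
```

Request:
apply_moves --series '[{"wx": -0.04, "wy": 0.15, "wz": 0.07, "x": 0.6, "y": -1, "z": 0, "grip": 1}, {"wx": -0.04, "wy": 0.15, "wz": 0.07, "x": 0.6, "y": -1, "z": 0, "grip": 1}, {"wx": -0.04, "wy": 0.15, "wz": 0.07, "x": 0.6, "y": -1, "z": 0, "grip": 1}]'

```text
t: 1.23
tool_pos: [0.3164, -0.1194, 0.4048]
orientation: [0.969, 0.038, 0.243, 0.025]
contact_force: [0.4, -0.3, 0.1]
finger_gap: 0.0853
```

```bash
python3 - <<'E'
from h import *
print(manip.state()['tool_pos'],manip.state()['t'],manip.state()['qpos'])
delta([.33,.06,.36],Rg(35))
E
```

```text
[ 0.31636533 -0.11941727  0.40477346] 1.225 [-0.72396612 -0.53315136  2.03471172  0.31051599  1.25344119  0.72828282]
shift [ 0.054 -1.507  0.337] turn [-0.039  0.146  0.077]
```

```bash
cat >> h.py <<'E'
def Rs(p,yaw=YAW):
    p=np.radians(p); ex=np.array([np.cos(yaw),np.sin(yaw),0]); ey=np.array([-ex[1],ex[0],0])
    return axes(-np.cos(p)*ey-np.sin(p)*Z,ex)
G=MID+.016*EY+.008*Z
E
python3 - <<'E'
from h import *
R=Rs(45)
print(G,G-.155*R[:,2],G-.255*R[:,2])
delta([.40,.05,.42],R)
E
```

```text
[0.51186252 0.08788434 0.126     ] [0.53352607 0.19532358 0.23560155] [0.54750255 0.26463922 0.30631223]
shift [ 0.794 -1.354  0.175] turn [-0.046 -0.329 -0.438]
```

Request:
apply_moves --series '[{"wx": -0.01, "wy": -0.08, "wz": -0.11, "x": 0.5, "y": -0.9, "z": 0, "grip": 1}, {"wx": -0.02, "wy": -0.16, "wz": -0.22, "x": 0.5, "y": -0.9, "z": 0, "grip": 1}, {"wx": -0.02, "wy": -0.16, "wz": -0.22, "x": 0.5, "y": -0.9, "z": 0, "grip": 0.2}, {"wx": -0.02, "wy": -0.16, "wz": -0.22, "x": 0.5, "y": -0.9, "z": 0, "grip": 0.2}, {"wx": -0.02, "wy": -0.16, "wz": -0.22, "x": 0.5, "y": -0.9, "z": 0, "grip": 0.2}]'

```text
t: 1.85
tool_pos: [0.3625, -0.0058, 0.4256]
orientation: [0.937, 0.323, -0.0, 0.133]
contact_force: [0.2, 0.1, -0.9]
finger_gap: 0.051
```

```bash
python3 - <<'E'
from h import *
print(manip.state()['tool_pos'],manip.state()['t'],manip.state()['qpos'])
delta([.42,.20,.42],Rs(45))
E
```

```text
[ 0.36254847 -0.00581652  0.42561577] 1.85 [-0.13092194 -0.34145628  1.85375005 -0.23902768  1.51059291  0.77665188]
shift [ 1.42  -1.019 -0.342] turn [-0.024 -0.183 -0.236]
```

Request:
apply_moves --series '[{"wx": -0.02, "wy": -0.18, "wz": -0.24, "x": 0.8, "y": -0.9, "z": -0.5, "grip": 0.2}, {"wx": -0.02, "wy": -0.18, "wz": -0.24, "x": 0.8, "y": -0.9, "z": -0.5, "grip": 0.2}, {"wx": -0.02, "wy": -0.18, "wz": -0.24, "x": 0.8, "y": -0.9, "z": -0.5, "grip": 0.2}, {"wx": -0.02, "wy": -0.18, "wz": -0.24, "x": 0.8, "y": -0.9, "z": -0.5, "grip": 0.2}, {"wx": -0.02, "wy": -0.18, "wz": -0.24, "x": 0.8, "y": -0.9, "z": -0.5, "grip": 0.2}]'

```text
t: 2.48
tool_pos: [0.3681, 0.1498, 0.448]
orientation: [0.736, 0.576, -0.274, 0.228]
contact_force: [0.9, 0.0, -1.0]
finger_gap: 0.051
```

```bash
python3 - <<'E'
from h import *
print(manip.state()['tool_pos'],manip.state()['t'],manip.state()['qpos'])
delta([.52,.28,.35],Rs(45))
E
```

```text
[0.36811158 0.14978102 0.44800202] 2.475 [ 0.39804072 -0.09270993  1.67644436 -0.62890969  1.95202067  0.51916506]
shift [ 1.564  0.962 -0.275] turn [-0.003 -0.018 -0.013]
```

Request:
apply_moves --series '[{"wx": 0, "wy": -0.02, "wz": -0.01, "x": 0.8, "y": 0.5, "z": -0.2, "grip": 0.2}, {"wx": 0, "wy": -0.02, "wz": -0.01, "x": 0.8, "y": 0.5, "z": -0.2, "grip": 0.2}]'

```text
t: 2.72
tool_pos: [0.4486, 0.2221, 0.4021]
orientation: [0.717, 0.58, -0.301, 0.242]
contact_force: [0.8, 0.4, -0.1]
finger_gap: 0.0513
```

```bash
python3 - <<'E'
from h import *
print(manip.state()['tool_pos'],manip.state()['t'],manip.state()['qpos'])
R=Rs(45); delta(G-.235*R[:,2],R)
E
```

```text
[0.44857543 0.2221401  0.40208983] 2.725 [ 0.47092066  0.16603127  1.51482472 -0.63687672  1.95022774  0.58974586]
shift [0.933 0.735 0.356] turn [-0.003  0.002 -0.002]
```

Request:
apply_moves --series '[{"wx": 0, "wy": 0, "wz": 0, "x": 0.93, "y": 0.73, "z": 0, "grip": 0.2}, {"wx": 0, "wy": 0, "wz": 0, "x": 0.93, "y": 0.73, "z": 0.2, "grip": 0.2}, {"wx": 0, "wy": 0, "wz": 0, "x": 0.93, "y": 0.73, "z": 0.36, "grip": 0.2}]'

```text
t: 3.1
tool_pos: [0.5454, 0.251, 0.2884]
orientation: [0.716, 0.581, -0.302, 0.242]
contact_force: [0.2, -0.7, 0.5]
finger_gap: 0.0513
```

```bash
python3 - <<'E'
from h import *
print(manip.state()['tool_pos'],manip.state()['t'],manip.state()['qpos'])
R=Rs(45); delta(G-.155*R[:,2],R)
d=snap('wrist','w1'); snap('side','s1'); crop('s1',220,120,380,280,4,'s1c')
E
```

```text
[0.5453558  0.25102429 0.28837874] 3.1 [ 0.44365767  0.43782487  1.40115573 -0.61978874  1.80858521  0.66181805]
shift [-0.018  0.003  0.647] turn [-0.004  0.003 -0.001]
```

View pics/w1.png

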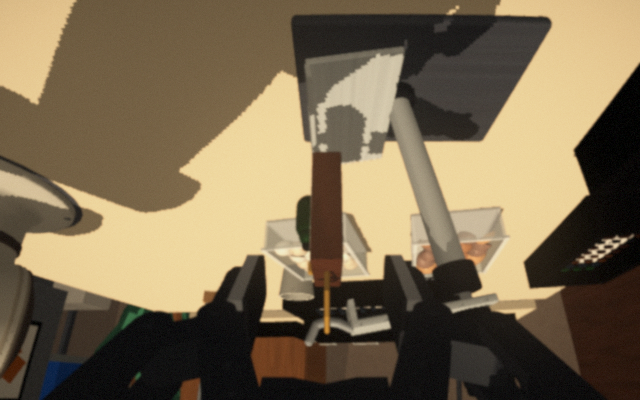

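View pics/s1c.png

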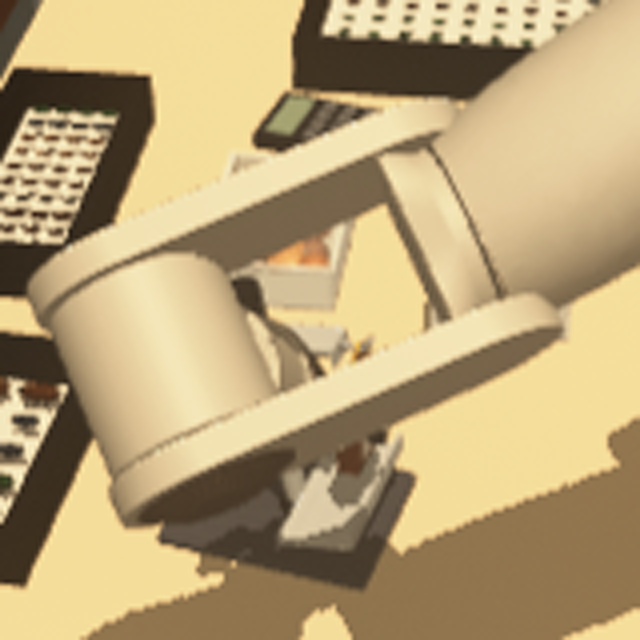

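```bash
python3 - <<'E'
from h import *
d=load('w1')
for p in [(326,160),(327,200),(327,240),(327,262),(327,275),(325,320),(313,220),(340,220)]:
    q=pt(d,*p); r=q-MID; print(p,q.round(4),'rel mid ex,ey,z',(r@EX).round(4),(r@EY).round(4),r[2].round(4))
E
```

```text
(326, 160) [0.5136 0.1028 0.0919] rel mid ex,ey,z -0.0012 0.031 -0.0261
(327, 200) [0.5139 0.101  0.1181] rel mid ex,ey,z -0.0006 0.0293 0.0001
(327, 240) [0.5142 0.1021 0.1429] rel mid ex,ey,z -0.0005 0.0304 0.0249
(327, 262) [0.5134 0.0983 0.154 ] rel mid ex,ey,z -0.0005 0.0265 0.036
(327, 275) [0.5104 0.0837 0.1572] rel mid ex,ey,z -0.0006 0.0116 0.0392
(325, 320) [0.5083 0.0789 0.1814] rel mid ex,ey,z -0.0017 0.0065 0.0634
(313, 220) [0.5066 0.104  0.1312] rel mid ex,ey,z -0.0083 0.0307 0.0132
(340, 220) [0.5212 0.1005 0.131 ] rel mid ex,ey,z 0.0067 0.0303 0.013
```

Request:
apply_moves --series '[{"wx": 0, "wy": 0, "wz": 0, "x": -0.02, "y": 0, "z": 0.35, "grip": 0.2}, {"wx": 0, "wy": 0, "wz": 0, "x": -0.02, "y": 0, "z": 0.65, "grip": 0.2}, {"wx": 0, "wy": 0, "wz": 0, "x": -0.02, "y": 0, "z": 0.65, "grip": 0.2}]'

```text
t: 3.58
tool_pos: [0.5312, 0.1926, 0.2354]
orientation: [0.716, 0.58, -0.305, 0.241]
contact_force: [-0.2, 0.9, 0.3]
finger_gap: 0.0512
```

```bash
python3 - <<'E'
from h import *
R=Rs(45); delta(G-.155*R[:,2],R)
d=snap('wrist','w2')
E
```

```text
shift [ 0.017  0.014 -0.02 ] turn [-0.005  0.004 -0.001]
```

View pics/w2.png

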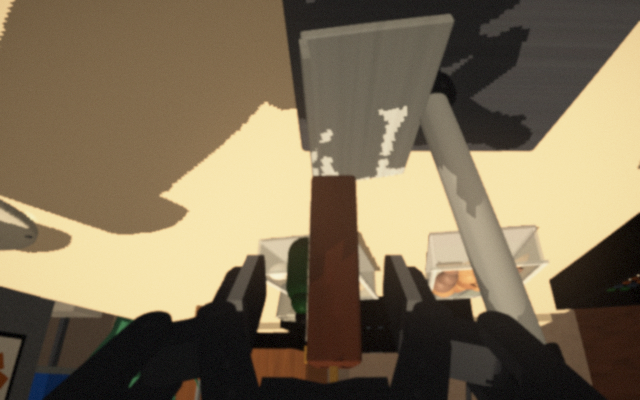

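Request:
apply_moves --series '[{"wx": -0.005, "wy": 0.004, "wz": 0, "x": 0.01, "y": 0.03, "z": -0.15, "grip": 0.2}, {"wx": -0.005, "wy": 0.004, "wz": 0, "x": 0.01, "y": 0.03, "z": -0.15, "grip": 0}, {"wx": -0.005, "wy": 0.004, "wz": 0, "x": 0.01, "y": 0.03, "z": -0.15, "grip": -0.3}, {"wx": -0.005, "wy": 0.004, "wz": 0, "x": 0.01, "y": 0.03, "z": -0.15, "grip": -0.3}]'

```text
t: 4.12
tool_pos: [0.5381, 0.2062, 0.2482]
orientation: [0.716, 0.584, -0.295, 0.243]
contact_force: [-0.8, -0.4, 1.0]
finger_gap: 0.0297
```

```bash
python3 - <<'E'
from h import *
print(manip.state()['finger_gap'],manip.state()['tool_pos'])
d=snap('wrist','w3')
E
```

```text
0.029668602394242995 [0.53808289 0.2061994  0.24816225]
```

View pics/w3.png

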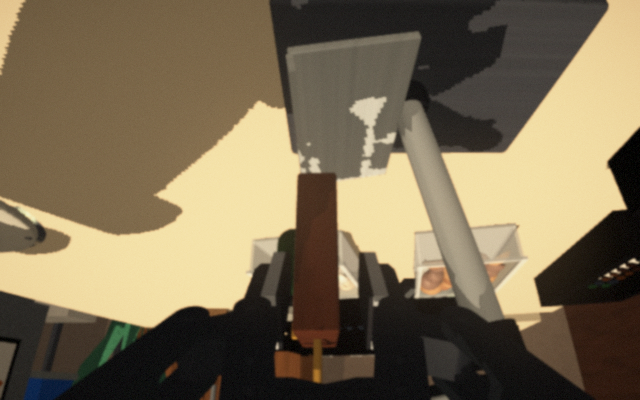

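Request:
apply_moves --series '[{"wx": 0, "wy": 0, "wz": 0, "x": 0, "y": -0.015, "z": 0, "grip": -0.4}, {"wx": 0, "wy": 0, "wz": 0, "x": 0, "y": -0.015, "z": 0, "grip": -0.7}, {"wx": 0, "wy": 0, "wz": 0, "x": 0, "y": -0.015, "z": 0, "grip": -0.7}, {"wx": 0, "wy": 0, "wz": 0, "x": 0, "y": -0.015, "z": 0, "grip": -0.7}]' --newtons 40

```text
t: 4.68
tool_pos: [0.5363, 0.2064, 0.2481]
orientation: [0.716, 0.584, -0.295, 0.243]
contact_force: [-0.2, 0.4, 0.1]
finger_gap: 0.0169
```

```bash
python3 - <<'E'
from h import *
s=manip.state();print(s['finger_gap'],s['tool_pos'],s['contact_force'])
R=Rn.from_quat(s['orientation']).as_matrix(); print('up 20mm',(R.T@Z/.12*.020).round(3),'fwd 10',(-R.T@EX*.010/.12).round(3))
d=snap('wrist','w4')
E
```

```text
0.01693921182686134 [0.53634774 0.20642232 0.24807456] [-0.22690662  0.43058083  0.14964495]
up 20mm [-0.118  0.001 -0.118] fwd 10 [-0.    -0.083 -0.   ]
```

View pics/w4.png

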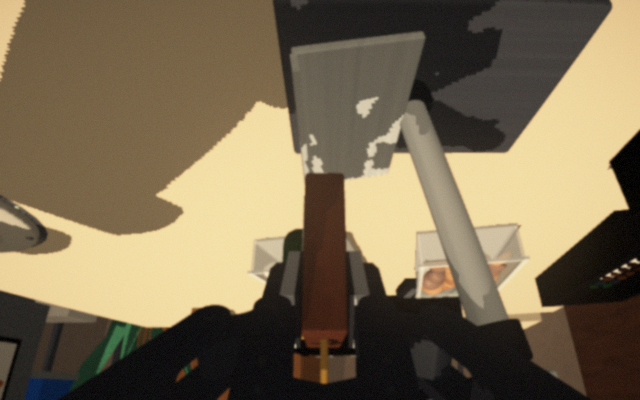

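Request:
apply_moves --series '[{"wx": 0, "wy": 0, "wz": 0, "x": -0.06, "y": 0, "z": -0.06, "grip": -1}, {"wx": 0, "wy": 0, "wz": 0, "x": -0.115, "y": 0, "z": -0.115, "grip": -1}, {"wx": 0, "wy": 0, "wz": 0, "x": -0.115, "y": 0, "z": -0.115, "grip": -1}, {"wx": 0, "wy": 0, "wz": 0, "x": -0.115, "y": 0, "z": -0.115, "grip": -1}]'

```text
t: 5.22
tool_pos: [0.5362, 0.2064, 0.2675]
orientation: [0.716, 0.584, -0.295, 0.243]
contact_force: [-0.5, -0.6, -0.1]
finger_gap: 0.017
```

```bash
python3 - <<'E'
from h import *
s=manip.state();print(s['finger_gap'],s['tool_pos'],s['contact_force'])
d=snap('wrist','w5'); snap('top','t5'); crop('t5',270,140,350,220,7,'t5c'); snap('side','s5'); crop('s5',250,170,350,270,6,'s5c')
E
```

```text
0.017005661991158317 [0.53620742 0.2064248  0.2675461 ] [-0.49691993 -0.58350402 -0.13614693]
```

View pics/w5.png

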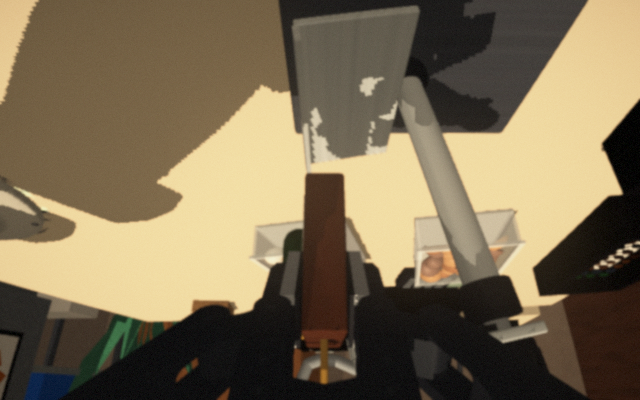

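View pics/s5c.png

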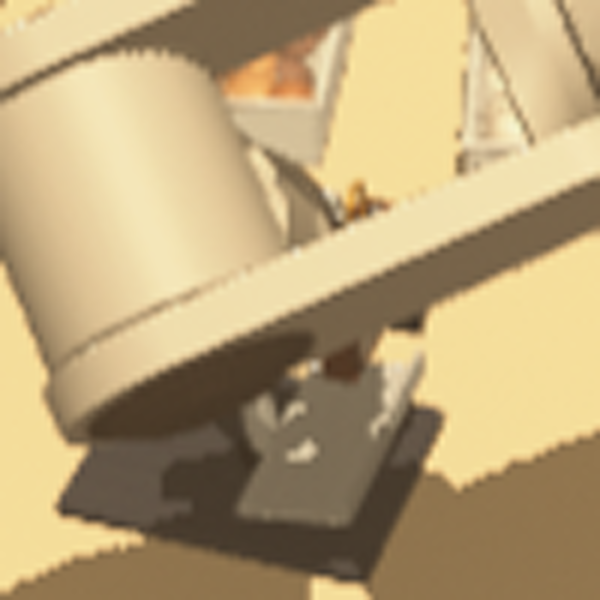

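Request:
apply_moves --series '[{"wx": 0, "wy": 0, "wz": 0, "x": 0, "y": -0.1, "z": 0, "grip": -1}, {"wx": 0, "wy": 0, "wz": 0, "x": 0, "y": -0.2, "z": 0, "grip": -1}, {"wx": 0, "wy": 0, "wz": 0, "x": 0, "y": -0.2, "z": 0, "grip": -1}]'

```text
t: 5.75
tool_pos: [0.5118, 0.2116, 0.2674]
orientation: [0.716, 0.584, -0.295, 0.243]
contact_force: [-0.6, -0.6, -1.0]
finger_gap: 0.0167
```

```bash
python3 - <<'E'
from h import *
s=manip.state();print(s['finger_gap'],s['tool_pos'],s['contact_force'])
d=snap('wrist','w6')
E
```

```text
0.016734963521045976 [0.51175703 0.21156333 0.26737627] [-0.56420373 -0.58461166 -1.00571803]
```

View pics/w6.png

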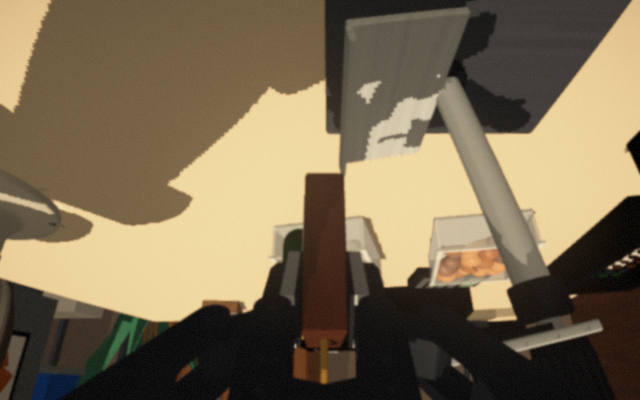

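Request:
apply_moves --series '[{"wx": 0, "wy": 0, "wz": 0, "x": 0, "y": -0.35, "z": 0, "grip": -1}, {"wx": 0, "wy": 0, "wz": 0, "x": 0, "y": -0.35, "z": 0, "grip": -1}, {"wx": 0, "wy": 0, "wz": 0, "x": 0.2, "y": -0.35, "z": -0.3, "grip": -1}, {"wx": 0, "wy": 0, "wz": 0, "x": 0.4, "y": -0.35, "z": -0.5, "grip": -1}, {"wx": 0, "wy": 0, "wz": 0, "x": 0.6, "y": -0.35, "z": -0.7, "grip": -1}, {"wx": 0, "wy": 0, "wz": 0, "x": 0.8, "y": -0.35, "z": -0.9, "grip": -1}, {"wx": 0, "wy": 0, "wz": 0, "x": 0.9, "y": -0.35, "z": -1, "grip": -1}, {"wx": 0, "wy": 0, "wz": 0, "x": 0.9, "y": -0.35, "z": -1, "grip": -1}]'

```text
t: 6.8
tool_pos: [0.5037, 0.3785, 0.2754]
orientation: [0.716, 0.584, -0.295, 0.243]
contact_force: [0.2, -0.4, -1.1]
finger_gap: 0.0172
```

```bash
python3 - <<'E'
from h import *
s=manip.state();print(s['finger_gap'],s['tool_pos'],s['contact_force'])
R=Rn.from_quat(s['orientation']).as_matrix()
delta([.477,.486,.229],R)
E
```

```text
0.01719281598593168 [0.50370613 0.37845681 0.27544716] [ 0.24357174 -0.41321564 -1.06824577]
shift [ 0.863 -0.398 -0.316] turn [0. 0. 0.]
```

Request:
apply_moves --series '[{"wx": 0, "wy": 0, "wz": 0, "x": 0.4, "y": -0.2, "z": -0.3, "grip": -1}, {"wx": 0, "wy": 0, "wz": 0, "x": 0.86, "y": -0.4, "z": -0.32, "grip": -1}, {"wx": 0, "wy": 0, "wz": 0, "x": 0.86, "y": -0.4, "z": -0.32, "grip": -1}, {"wx": 0, "wy": 0, "wz": 0, "x": 0.86, "y": -0.4, "z": -0.32, "grip": -1}]'

```text
t: 7.3
tool_pos: [0.4772, 0.4854, 0.2297]
orientation: [0.716, 0.584, -0.295, 0.244]
contact_force: [0.9, -0.1, -1.2]
finger_gap: 0.017
```

```bash
python3 - <<'E'
from h import *
s=manip.state();print(s['finger_gap'],s['tool_pos'],s['contact_force'])
R=Rn.from_quat(s['orientation']).as_matrix()
delta([.477,.486,.173],R)
snap('wrist','w7');snap('side','s7');crop('s7',240,200,400,360,4,'s7c')
E
```

```text
0.017048207654347846 [0.47715536 0.48543258 0.22969523] [ 0.88584822 -0.05390823 -1.18587738]
shift [ 0.337 -0.004  0.331] turn [0. 0. 0.]
```

View pics/w7.png

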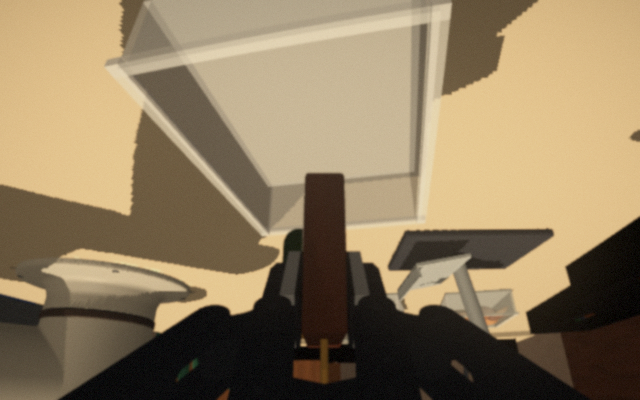

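View pics/s7.png

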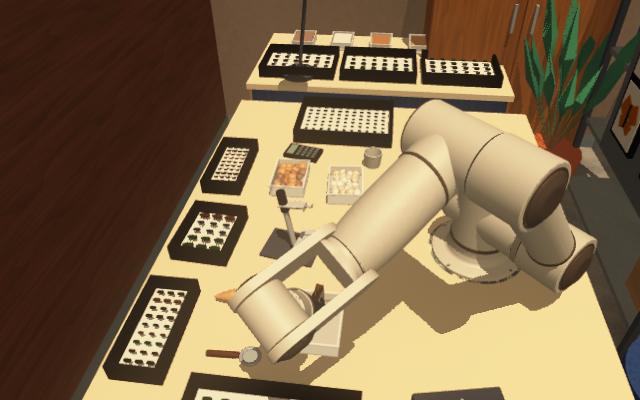

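```bash
python3 - <<'E'
from h import *
d=load('w7')
for p in [(265,233),(422,220),(448,6),(110,65)]: print(p,atz(d,*p,.046).round(4),pt(d,*p).round(4))
for p in [(324,180),(324,250)]: print('frame',pt(d,*p).round(4))
E
```

```text
(265, 233) [0.3861 0.2682 0.046 ] [0.3868 0.2702 0.0468]
(422, 220) [0.5066 0.2682 0.046 ] [0.5064 0.2706 0.047 ]
(448, 6) [0.5089 0.4393 0.046 ] [0.5087 0.4398 0.0467]
(110, 65) [0.3854 0.441  0.046 ] [0.3859 0.4414 0.0466]
frame [0.4563 0.3807 0.0709]
frame [0.456  0.3801 0.1036]
```

Request:
apply_moves --series '[{"wx": 0, "wy": 0, "wz": 0, "x": 0.17, "y": 0, "z": 0.17, "grip": -1}, {"wx": 0, "wy": 0, "wz": 0, "x": 0.32, "y": 0, "z": 0.32, "grip": -1}, {"wx": 0, "wy": 0, "wz": 0, "x": 0.34, "y": 0, "z": 0.34, "grip": -1}, {"wx": 0, "wy": 0, "wz": 0, "x": 0.34, "y": 0, "z": 0.34, "grip": -1}]'

```text
t: 7.9
tool_pos: [0.478, 0.485, 0.1734]
orientation: [0.717, 0.584, -0.294, 0.243]
contact_force: [0.1, -0.2, -0.9]
finger_gap: 0.0174
```

Request:
apply_moves --series '[{"wx": 0, "wy": 0, "wz": 0, "x": 0.015, "y": 0, "z": 0.015, "grip": -1}, {"wx": 0, "wy": 0, "wz": 0, "x": 0.015, "y": 0, "z": 0.015, "grip": -1}]'

```text
t: 8.15
tool_pos: [0.4781, 0.4851, 0.1714]
orientation: [0.717, 0.584, -0.294, 0.243]
contact_force: [0.1, 0.6, -1.1]
finger_gap: 0.0174
```

```bash
python3 - <<'E'
from h import *
s=manip.state();print(s['finger_gap'],s['tool_pos'],s['contact_force'])
snap('wrist','w8')
E
```

```text
0.01742802896865954 [0.47809048 0.4850801  0.17142901] [ 0.11299116  0.56604809 -1.07535867]
```

View pics/w8.png

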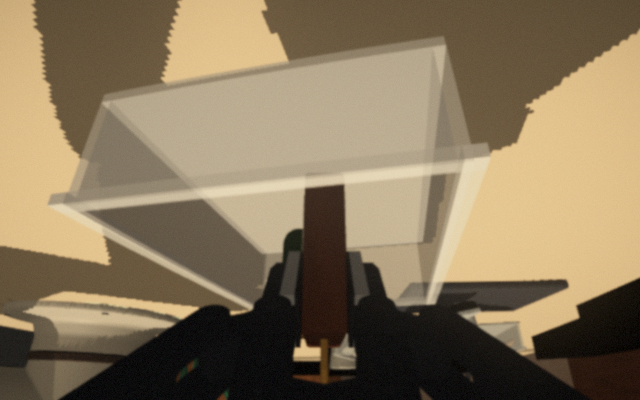

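Request:
apply_moves --series '[{"wx": 0, "wy": 0, "wz": 0, "x": 0.012, "y": 0, "z": 0.012, "grip": -1}, {"wx": 0, "wy": 0, "wz": 0, "x": 0.012, "y": 0, "z": 0.012, "grip": -1}]'

```text
t: 8.45
tool_pos: [0.478, 0.4851, 0.1693]
orientation: [0.717, 0.584, -0.294, 0.243]
contact_force: [0.1, -0.4, -0.4]
finger_gap: 0.0172
```

Request:
apply_moves --series '[{"wx": 0, "wy": 0, "wz": 0, "x": 0.008, "y": 0, "z": 0.008, "grip": -1}, {"wx": 0, "wy": 0, "wz": 0, "x": 0.008, "y": 0, "z": 0.008, "grip": -1}]'

```text
t: 8.7
tool_pos: [0.4781, 0.4851, 0.1682]
orientation: [0.717, 0.584, -0.294, 0.243]
contact_force: [0.9, 0.7, 3.0]
finger_gap: 0.0176
```

Request:
apply_moves --series '[{"wx": 0, "wy": 0, "wz": 0, "x": 0, "y": 0, "z": 0, "grip": -0.5}, {"wx": 0, "wy": 0, "wz": 0, "x": 0, "y": 0, "z": 0, "grip": -0.2}, {"wx": 0, "wy": 0, "wz": 0, "x": 0, "y": 0, "z": 0, "grip": 0.1}, {"wx": 0, "wy": 0, "wz": 0, "x": 0, "y": 0, "z": 0, "grip": 0.1}, {"wx": 0, "wy": 0, "wz": 0, "x": 0, "y": 0, "z": 0, "grip": 0.1}]'

```text
t: 9.32
tool_pos: [0.4781, 0.4851, 0.1682]
orientation: [0.717, 0.584, -0.294, 0.243]
contact_force: [0.0, -0.2, 0.0]
finger_gap: 0.0471
```

```bash
python3 - <<'E'
from h import *
s=manip.state();print(s['finger_gap'],s['tool_pos'],s['contact_force'])
snap('wrist','w9')
E
```

```text
0.04712332661742783 [0.4780885  0.48510341 0.16816655] [ 0.0026987  -0.24838001  0.01740271]
```

View pics/w9.png

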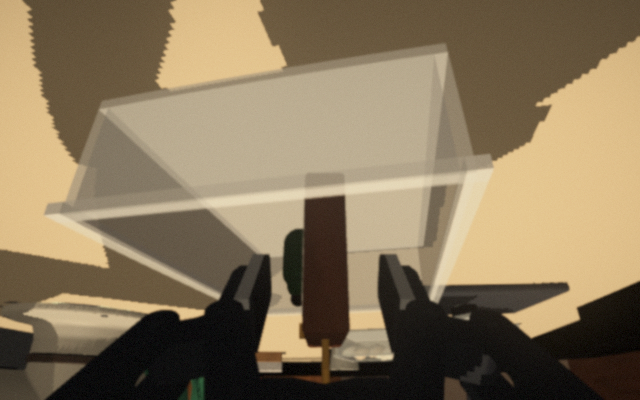

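Request:
apply_moves --series '[{"wx": 0, "wy": 0, "wz": 0, "x": 0, "y": 0, "z": -0.2, "grip": 0.1}, {"wx": 0, "wy": 0, "wz": 0, "x": 0, "y": 0, "z": -0.5, "grip": 0.1}, {"wx": 0, "wy": 0, "wz": 0, "x": 0, "y": 0, "z": -1, "grip": 0.1}, {"wx": 0, "wy": 0, "wz": 0, "x": 0, "y": 0, "z": -1, "grip": 0.3}]'

```text
t: 9.88
tool_pos: [0.4945, 0.5704, 0.2569]
orientation: [0.717, 0.584, -0.291, 0.243]
contact_force: [-0.3, -0.2, -0.5]
finger_gap: 0.0554
```

```bash
cat >> h.py <<'E'
AX=np.sin(np.radians(10))*EX+np.cos(np.radians(10))*Z
KN=HOOK+.086*EX; KN[2]=.201
RK=axes(-AX,EX)
E
python3 - <<'E'
from h import *
s=manip.state();print(s['finger_gap'],s['tool_pos'],s['contact_force'],s['t'])
d=snap('wrist','w10')
print(KN+.235*AX,KN+.155*AX)
delta(KN+.235*AX,RK)
E
```

```text
0.05538391001806474 [0.49453886 0.57038704 0.25691569] [-0.26492575 -0.18624666 -0.45734925] 9.875
[0.63300556 0.0471356  0.43242982] [0.61938778 0.04988143 0.3536452 ]
shift [-3.9    2.008  1.795] turn [ 0.055  0.248 -0.023]
```

View pics/w10.png

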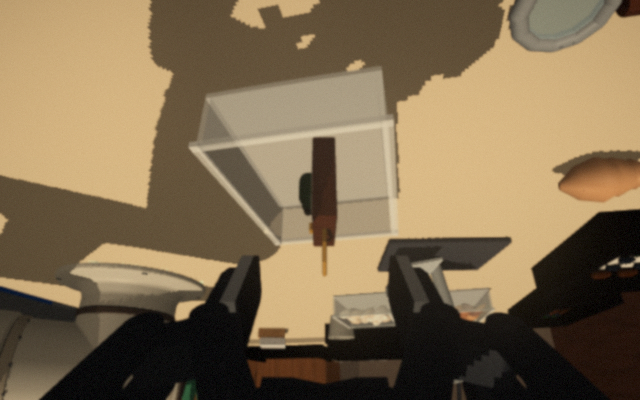

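Request:
apply_moves --series '[{"wx": 0, "wy": 0, "wz": 0, "x": -0.5, "y": 0, "z": 0, "grip": 0.3}, {"wx": 0, "wy": 0.05, "wz": 0, "x": -1, "y": 0.5, "z": 0, "grip": 0.3}, {"wx": 0.03, "wy": 0.1, "wz": 0, "x": -1, "y": 0.5, "z": 0, "grip": 0.3}, {"wx": 0.03, "wy": 0.1, "wz": 0, "x": -1, "y": 0.5, "z": 0, "grip": 0.3}]'

```text
t: 10.42
tool_pos: [0.5368, 0.4714, 0.3402]
orientation: [0.766, 0.599, -0.203, 0.115]
contact_force: [-0.5, -1.2, -0.8]
finger_gap: 0.0556
```

```bash
python3 - <<'E'
from h import *
print(manip.state()['tool_pos'])
delta(KN+.235*AX+.03*Z,RK)
E
```

```text
[0.53679089 0.47144958 0.34022739]
shift [-3.378  1.606  0.437] turn [ 0.029  0.146 -0.026]
```

Request:
apply_moves --series '[{"wx": 0, "wy": 0.05, "wz": 0, "x": -0.5, "y": 0.2, "z": -0.2, "grip": 0.3}, {"wx": 0.02, "wy": 0.1, "wz": -0.02, "x": -1, "y": 0.5, "z": -0.2, "grip": 0.3}, {"wx": 0.03, "wy": 0.145, "wz": -0.025, "x": -1, "y": 0.5, "z": -0.2, "grip": 0.3}, {"wx": 0.03, "wy": 0.145, "wz": -0.025, "x": -1, "y": 0.5, "z": -0.2, "grip": 0.3}]'

```text
t: 10.92
tool_pos: [0.5749, 0.3608, 0.4104]
orientation: [0.773, 0.628, -0.059, -0.066]
contact_force: [-0.8, -0.2, 0.5]
finger_gap: 0.0558
```

```bash
python3 - <<'E'
from h import *
print(manip.state()['tool_pos'])
delta(KN+.235*AX+.03*Z,RK)
E
```

```text
[0.57492894 0.36075088 0.41038346]
shift [-2.464  0.916 -0.584] turn [-0.001  0.002 -0.002]
```

Request:
apply_moves --series '[{"wx": 0, "wy": 0, "wz": 0, "x": -0.4, "y": 0.2, "z": -0.25, "grip": 0.3}, {"wx": 0, "wy": 0, "wz": 0, "x": -0.9, "y": 0.4, "z": -0.4, "grip": 0.3}, {"wx": 0, "wy": 0, "wz": 0, "x": -1, "y": 0.4, "z": -0.4, "grip": 0.3}]'

```text
t: 11.3
tool_pos: [0.6056, 0.2312, 0.4489]
orientation: [0.773, 0.628, -0.062, -0.064]
contact_force: [-0.1, 0.6, -0.1]
finger_gap: 0.0554
```

Request:
apply_moves --series '[{"wx": 0, "wy": 0, "wz": 0, "x": -0.4, "y": 0.2, "z": -0.15, "grip": 0.3}, {"wx": 0, "wy": 0, "wz": 0, "x": -0.9, "y": 0.4, "z": -0.15, "grip": 0.3}, {"wx": 0, "wy": 0, "wz": 0, "x": -1, "y": 0.4, "z": -0.15, "grip": 0.3}]'

```text
t: 11.68
tool_pos: [0.6312, 0.1025, 0.4574]
orientation: [0.773, 0.628, -0.066, -0.064]
contact_force: [2.2, 1.5, 0.6]
finger_gap: 0.0557
```

```bash
python3 - <<'E'
from h import *
print(manip.state()['tool_pos'])
delta(KN+.235*AX,RK)
E
```

```text
[0.63123509 0.10248691 0.45744375]
shift [-0.444  0.146  0.194] turn [-0.003  0.006 -0.003]
```

Request:
apply_moves --series '[{"wx": 0, "wy": 0.006, "wz": 0, "x": -0.44, "y": 0.14, "z": 0.1, "grip": 0.3}, {"wx": 0, "wy": 0.006, "wz": 0, "x": -0.44, "y": 0.14, "z": 0.1, "grip": 0.3}, {"wx": 0, "wy": 0.006, "wz": 0, "x": -0.44, "y": 0.14, "z": 0.1, "grip": 0.3}]'

```text
t: 12.05
tool_pos: [0.6345, 0.0492, 0.4428]
orientation: [0.773, 0.627, -0.06, -0.07]
contact_force: [-0.6, 0.6, 0.4]
finger_gap: 0.0552
```

```bash
python3 - <<'E'
from h import *
s=manip.state();print(s['finger_gap'],s['tool_pos'],s['contact_force'],s['t'])
d=snap('wrist','w11'); snap('side','s11'); crop('s11',250,170,350,270,6,'s11c')
delta(KN+.155*AX,RK)
E
```

```text
0.055207467200247475 [0.63447772 0.04921615 0.44275428] [-0.64188589  0.63042692  0.38816331] 12.05
shift [-0.019  0.016  0.759] turn [-0.003  0.001 -0.003]
```

View pics/w11.png

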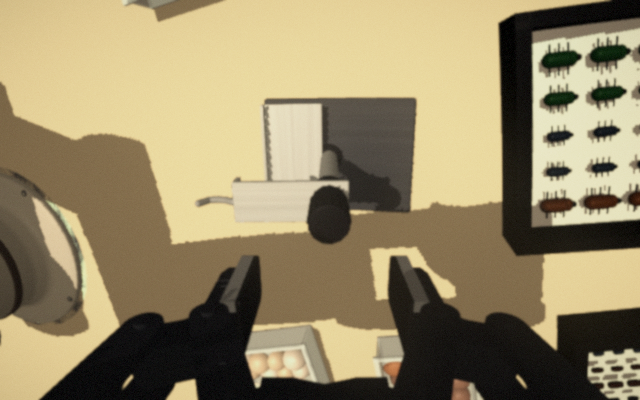

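View pics/s11c.png

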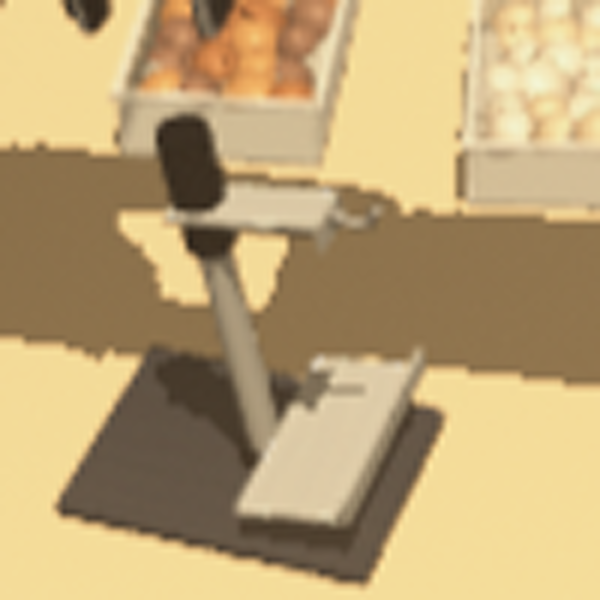

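```bash
python3 - <<'E'
from h import *
d=load('w11'); crop('w11',290,170,370,260,6,'w11c')
top=KN+.018*AX
for p in [(330,225),(330,235),(320,230),(340,230),(330,215)]:
    q=pt(d,*p); r=q-top; print(p,q.round(4),(r@EX).round(4),(r@EY).round(4),(r@AX).round(4))
E
```

```text
(330, 225) [0.596  0.0552 0.2189] -0.0002 0.0006 0.0002
(330, 235) [0.5947 0.0489 0.2189] -0.0002 -0.0058 0.0001
(320, 230) [0.5893 0.0527 0.2186] -0.0063 -0.0032 -0.0013
(340, 230) [0.6011 0.0509 0.2179] 0.0056 -0.0026 0.0001
(330, 215) [0.597  0.0609 0.2178] -0.0003 0.0064 -0.0009
```

View pics/w11c.png

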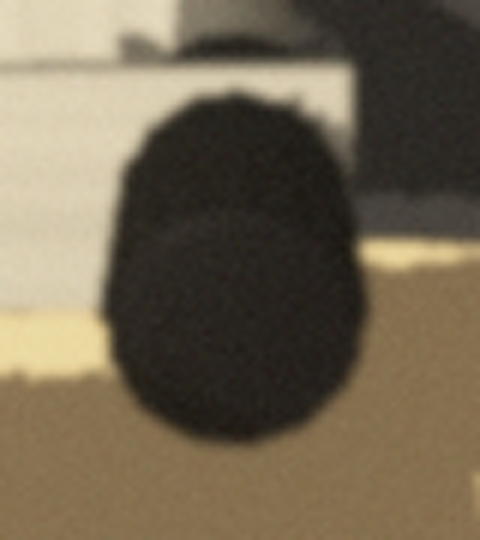

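Request:
apply_moves --series '[{"wx": -0.003, "wy": 0.001, "wz": 0, "x": -0.02, "y": 0.016, "z": 0.4, "grip": 0.3}, {"wx": -0.003, "wy": 0.001, "wz": 0, "x": -0.02, "y": 0.016, "z": 0.7, "grip": 0.3}, {"wx": -0.003, "wy": 0.001, "wz": 0, "x": -0.02, "y": 0.016, "z": 0.75, "grip": 0.3}, {"wx": -0.003, "wy": 0.001, "wz": 0, "x": -0.02, "y": 0.016, "z": 0.75, "grip": 0}]'

```text
t: 12.65
tool_pos: [0.6198, 0.0504, 0.3558]
orientation: [0.773, 0.628, -0.055, -0.067]
contact_force: [0.1, 0.6, 0.3]
finger_gap: 0.0428
```

```bash
python3 - <<'E'
from h import *
s=manip.state();print(s['finger_gap'],s['tool_pos'],s['contact_force'],s['t'])
d=snap('wrist','w12')
delta(KN+.155*AX,RK)
E
```

```text
0.04280200288496526 [0.61982892 0.05044224 0.35579664] [0.08317876 0.63062112 0.32895282] 12.65
shift [-0.004 -0.     0.023] turn [ 0.001 -0.    -0.002]
```

View pics/w12.png

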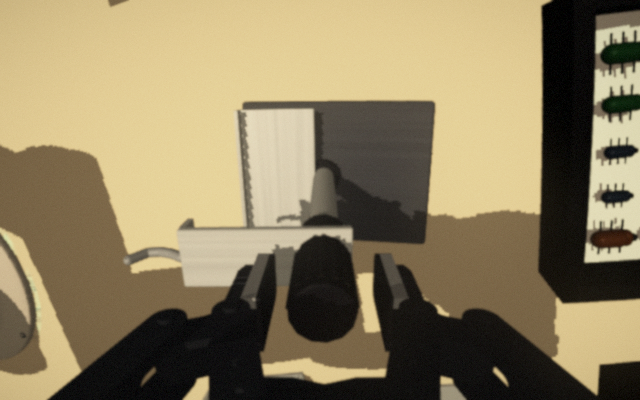

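Request:
apply_moves --series '[{"wx": 0, "wy": 0, "wz": 0, "x": 0, "y": 0, "z": 0.01, "grip": -0.2}, {"wx": 0, "wy": 0, "wz": 0, "x": 0, "y": 0, "z": 0.01, "grip": -1}, {"wx": 0, "wy": 0, "wz": 0, "x": 0, "y": 0, "z": 0.01, "grip": -1}, {"wx": 0, "wy": 0, "wz": 0, "x": 0, "y": 0, "z": 0.01, "grip": -1}, {"wx": 0, "wy": 0, "wz": 0, "x": 0, "y": 0, "z": 0.01, "grip": -1}]' --newtons 110

```text
t: 13.32
tool_pos: [0.6193, 0.0505, 0.3571]
orientation: [0.773, 0.628, -0.054, -0.067]
contact_force: [-10.8, 3.1, 14.7]
finger_gap: 0.0238
```

```bash
python3 - <<'E'
from h import *
s=manip.state();print(s['finger_gap'],s['tool_pos'],s['contact_force'],s['t'])
R=Rn.from_quat(s['orientation']).as_matrix()
delta(s['tool_pos']+.09*AX,R)
E
```

```text
0.023768257431804673 [0.61929925 0.05052258 0.3570711 ] [-10.79872519   3.12850451  14.71796063] 13.325
shift [ 0.001  0.001 -0.75 ] turn [0. 0. 0.]
```

Request:
apply_moves --series '[{"wx": 0, "wy": 0, "wz": 0, "x": 0, "y": 0, "z": -0.1, "grip": -1}, {"wx": 0, "wy": 0, "wz": 0, "x": 0, "y": 0, "z": -0.2, "grip": -1}, {"wx": 0, "wy": 0, "wz": 0, "x": 0, "y": 0, "z": -0.3, "grip": -1}, {"wx": 0, "wy": 0, "wz": 0, "x": 0, "y": 0, "z": -0.33, "grip": -1}]'

```text
t: 13.82
tool_pos: [0.626, 0.0492, 0.3969]
orientation: [0.773, 0.628, -0.054, -0.067]
contact_force: [-3.9, 2.5, -7.6]
finger_gap: 0.023
```

```bash
python3 - <<'E'
from h import *
s=manip.state();print(s['finger_gap'],s['tool_pos'],s['contact_force'],s['t'], (s['tool_pos']-[.6193,.0505,.3571])@AX)
snap('wrist','w13'); snap('side','s13'); crop('s13',240,150,360,270,5,'s13c')
E
```

```text
0.023047297677639998 [0.62603724 0.04917278 0.39688931] [-3.93427168  2.51007381 -7.63405176] 13.825 0.040377208464476746
```

View pics/w13.png

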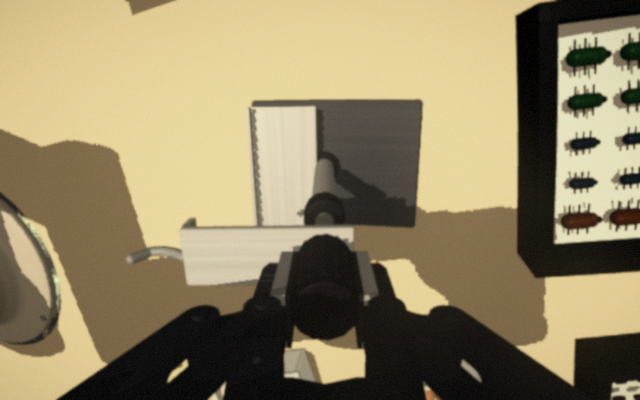

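View pics/s13c.png

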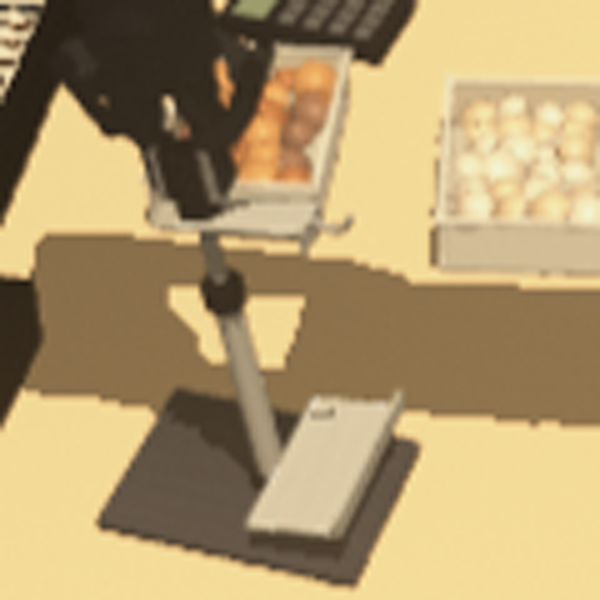

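Request:
apply_moves --series '[{"wx": 0, "wy": 0, "wz": 0, "x": 0, "y": 0, "z": -0.12, "grip": -1}, {"wx": 0, "wy": 0, "wz": 0, "x": 0, "y": 0, "z": -0.25, "grip": -1}, {"wx": 0, "wy": 0, "wz": 0, "x": 0, "y": 0, "z": -0.36, "grip": -1}, {"wx": 0, "wy": 0, "wz": 0, "x": 0, "y": 0, "z": -0.41, "grip": -1}, {"wx": 0, "wy": 0, "wz": 0, "x": 0, "y": 0, "z": -0.41, "grip": -1}, {"wx": 0, "wy": 0, "wz": 0, "x": 0, "y": 0, "z": -0.41, "grip": -1}]'

```text
t: 14.68
tool_pos: [0.6343, 0.0475, 0.4447]
orientation: [0.773, 0.628, -0.055, -0.067]
contact_force: [-1.0, 4.3, -11.2]
finger_gap: 0.0234
```

```bash
python3 - <<'E'
from h import *
s=manip.state();print(s['finger_gap'],s['tool_pos'],s['contact_force'],s['t'], (s['tool_pos']-[.6193,.0505,.3571])@AX)
snap('wrist','w14'); snap('side','s14'); crop('s14',250,150,330,250,6,'s14c'); crop('w14',240,80,400,240,4,'w14c')
E
```

```text
0.023436905078306224 [0.63431675 0.04753629 0.44467184] [ -0.99573269   4.27331257 -11.24946233] 14.675 0.08889933184570413
```

View pics/w14c.png

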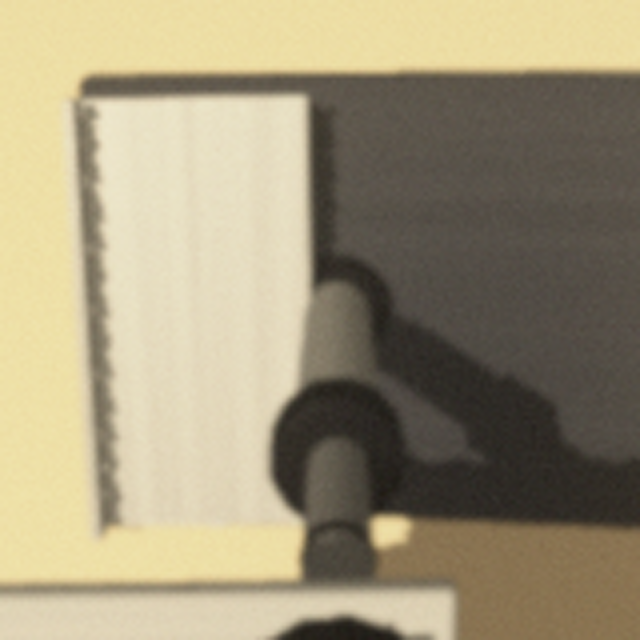

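View pics/s14c.png

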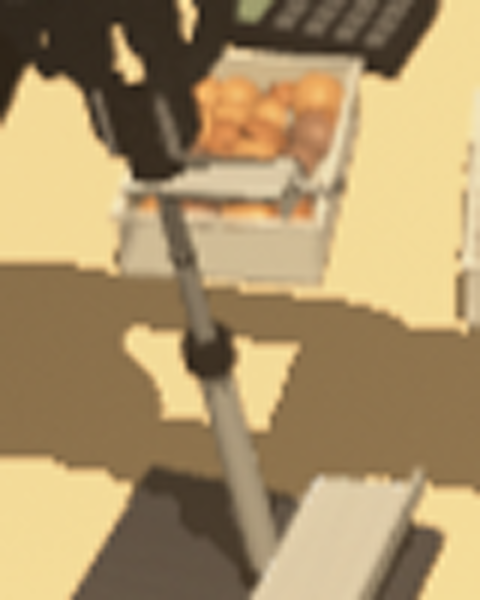

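```bash
python3 - <<'E'
from h import *
d=load('w14')
M=KN-.0355*AX
crop('w14',300,160,350,235,8,'w14d'); crop('s14',265,170,300,220,12,'s14d')
for v in range(205,218,2): q=pt(d,325,v); print(v,q.round(4),((q-M)@AX).round(4),d['depth'][v,325], d['depth'][v,310])
s0=load('side0'); s1=load('s14')
# plate top depth
for v in (230,228,226): q=pt(d,300,v);print('plate w',q.round(4),((q-KN)@AX).round(4))
print('s14 plate',[((pt(s1,250+x/6,150+y/6)-KN)@AX).round(4) for x,y in [(220,180),(240,178),(260,176)]])
print('s0 plate',[((pt(s0,250+x/6,180+y/6)-KN)@AX).round(4) for x,y in [(240,150),(265,147),(290,150)]])
for k in (.09,):
    for nm,dd in(('w',d),('s',s1)):
        for P in (M+.05*AX,M,M+.04*AX):
            if nm=='s': c=dd['R']@P+dd['t']
            else:
                H=dd['hand_eye'];R=Rn.from_quat(dd['tq']).as_matrix(); c=H[:3,:3].T@(R.T@(P-dd['tp'])-H[:3,3])
            K=np.array([[dd['fx'],0,dd['cx']],[0,dd['fy'],dd['cy']],[0,0,1.]]); print(nm,cv2.projectPoints(c.reshape(1,3),np.zeros(3),np.zeros(3),K,dd['dist'])[0].ravel())
E
```

```text
205 [0.5945 0.0616 0.2042] 0.0386 0.22517495 0.41210693
207 [0.5948 0.0611 0.2067] 0.0412 0.22285394 0.4139634
209 [0.5957 0.0613 0.2114] 0.046 0.21821485 0.41519296
211 [0.5965 0.0615 0.2159] 0.0506 0.21370792 0.45122066
213 [0.5966 0.0608 0.2175] 0.0522 0.21240072 0.45091093
215 [0.5976 0.0611 0.2224] 0.0571 0.20751895 0.45135632
217 [0.5981 0.061  0.2256] 0.0604 0.20445952 0.45325792
plate w [0.595  0.0696 0.2651] 0.063
plate w [0.5951 0.0705 0.2647] 0.0626
plate w [0.5947 0.0709 0.2631] 0.0609
s14 plate [np.float64(0.0608), np.float64(0.0631), np.float64(0.0594)]
s0 plate [np.float64(-0.024), np.float64(-0.0295), np.float64(-0.0258)]
w [325.79852519 221.4228609 ]
w [325.44350468 196.83268393]
w [325.71563733 215.67683258]
s [279.79588067 192.10629254]
s [283.5655602  205.87885211]
s [280.56134352 194.90341548]
```

View pics/w14d.png

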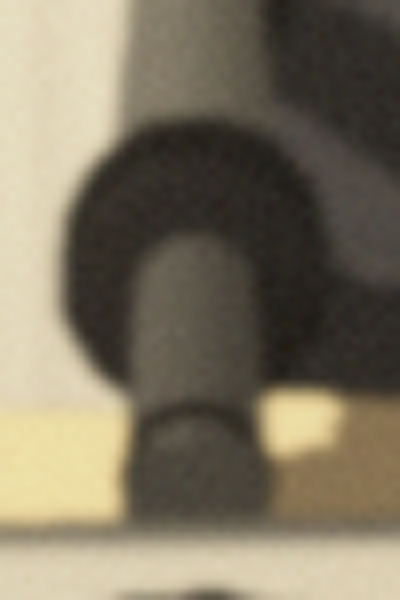

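View pics/s14d.png

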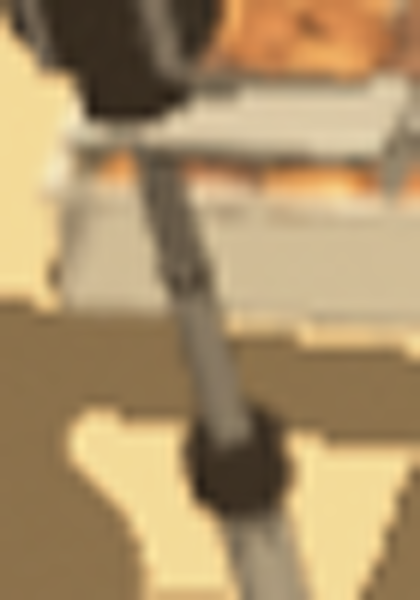

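```bash
python3 - <<'E'
from h import *
snap('top','t15'); crop('t15',180,130,280,250,5,'t15c')
s=manip.state();print(s['finger_gap'],s['tool_pos'],s['contact_force'],s['t'],abs(s['joint_vel']).max(),(s['tool_pos']-[.6193,.0505,.3571])@AX)
E
```

```text
0.02368383436986796 [0.63431921 0.04751969 0.44473017] [ -0.68354417   3.8032824  -10.32966669] 14.825 0.0016389369775356676 0.08895776812832983
```

View pics/t15c.png

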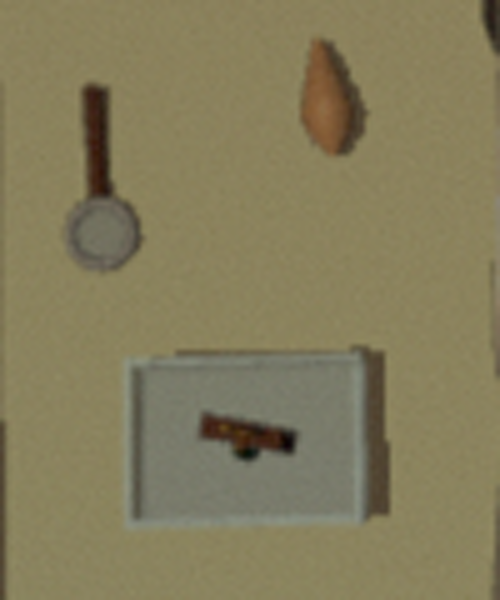

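View pics/s14.png

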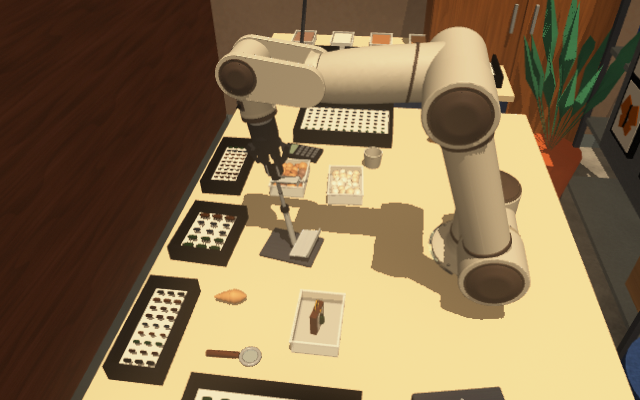

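```bash
python3 -c "
from h import *
print(ticket.finish_job())"
```

```text
the job is handed in; nothing more can be done
None
```

I lifted the framed beetle off its hook and stood it upright in the empty tub. I then pulled the rod out to about its second ring mark and handed the job in at about 15 s with the knob still gripped. `finish_job` reports no verdict, so these are my own last checks.

- **Frame:** the last top and side pictures show it upright near the middle of the tub. The tub looks level and in its place, and the fingers had backed well away. The frame was set down at about 3 N of contact before I let go.
- **Rod:** the tool had moved 89 mm along the rod since the grip closed, and was steady. The clip plate had moved about 88 mm by camera depth. The first ring was 47–51 mm above the tube's mouth, where the second mark calls for 50 mm. I could not make out the second ring itself at the mouth, so the setting rests on these three readings.
- **Grip:** a 24 mm opening at 110 N, with about 11 N of spring pull at the wrist and the arm at rest.
- **One thing that was not smooth:** as the fingers closed on the knob they lifted the tool about 2.5 mm with 18–19 N of force, probably from touching the clip plate. It went away once I started pulling.
- **Everything else:** the other items on the table look where they were at the start.

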